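# Hold a spring clip open around a recipe card

## Robot

A 6-joint arm with a two-finger parallel gripper is mounted at the origin on the work surface; the furniture and walls round the work are solid. World frame = base frame: x ahead of the robot, y to its left, z up, the work surface at z = 0. Lengths are in m, angles in degrees, forces in N, time in s.
With the tool pointing down it reaches from about 0.4 to 0.825 m from the base axis. Payload 7 kg.
Tool frame: the origin (TCP) lies midway between the tips of the shut fingers; the grasp point (between the pads) lies 19 mm behind it; z points along the fingers, y is the line along which they close (so a half turn about z gives the same grasp; the last joint's range is limited). The gripper opens to 88 mm and grips with 3 to 60 N. Pads are 19 mm wide; open, the fingers measure 130 mm over their backs; the gripper's body (78 mm by 193 mm) begins 47 mm behind the grasp point.
Start: joints at [-59.295, 20.546, 0.682, 0, -70.136, -16.507], TCP at [0.166, -0.654, 0.196] pointing down, gripper open.
Joint ranges: [-176.03, 176.03], [-82.01, 121.73], [-58.28, 71.71], [-173.87, 95.51], [-174.79, -0.11], [-173.66, 173.66]. Speed limits (degrees/s): [136.94, 136.94, 172.46, 180, 180, 180].

## Interface

Orientations are given as [roll, pitch, yaw] about the fixed x, y, z axes, in that order (R = Rz(yaw) Ry(pitch) Rx(roll)).
In Python, from plant import r gives the robot as it stands.
- The arm moves only by the tool drive_tool, never from a script. Its argument "commands" is a list of rows, each an object of numbers: "hand": the closure, from 0 (fully open) to 1 (shut); "tx", "ty", "tz": the shift along the world's x, y, z scaled (see below); "turn": the turn about the world's z scaled (see below). A call has 1 to 10 rows; each row is the pose to reach, as a shift and turn from the pose commanded when the call began; what a row does not reach only later rows make up. The controller multiplies each number of a shift by 0.6 m and each number of a turn by 90 degrees. A row lasts 1/10 s, in which the tool goes at most 50 mm and 8.59 degrees, less where a joint would pass 70% of its speed; a pose out of reach is approached as far as the arm can. A call with a number of a shift or a turn outside -1 to 1 is refused whole. A call with a gripper value outside its range is refused whole. The fingers move at their own pace and stop on an object; "grip_force" is the grip in N (left out, the last holds). Time passes only in rows, so rows that repeat a pose let the fingers close. It gives the time, the measured TCP pose, the force, the opening and the grip force at its end, in the units of the state.
- r.get_state(): the state, without advancing time (a new reading comes with each control period).
- r.capture(name): name is "side" or "top"; returns a dict with "frame" (400x640x3 uint8, red, green, blue), "fx", "fy", "cx", "cy" (pixels), "D" ([k1, k2, p1, p2, k3] as OpenCV has them; the pictures are not rectified), "world_from_camera" (4x4, takes a point from camera to world coordinates). Camera axes: x right, y down, z forward; pixel columns grow to the right and rows downward; lengths in m; the calibration is good to about 2 mm. A picture is of the moment at which its call begins. There is no depth.
- r.close_job(): hands the job in; it is judged then, once.
Trained networks look in the newest picture that a camera, given by its name, has taken for a name from the list of things; names that differ only in an ending like _2 or _b are one class to them, and where a whole thing is asked for, a point or a joint stands for the part that bears it (a point fixed in the world has none). Each returns a list of dicts, best first, with "score" (0 to 1); they miss things now and then, are a little off and sometimes report something else, mostly with a low value. They report only what shows in the picture. A call takes as long as a camera call. They do not tell look-alikes from the thing itself.
- r.trace(label, camera): "pixels" (400x640 bool, what is visible of it) and "extent" ([left, top, right, bottom] in pixels, round what is visible of it).
The state is a dict: "time_s": time; "joints": joint angles; "qd": joint speeds; "joint_torque": joint torques, N m; "tcp_pos": TCP position; "eef_rot": TCP orientation; "contact_force": force on the tool from outside, world axes, zero at the start; "moment": the same for the moment, N m; "gripper_width": finger opening in m; "gripper_force": force on a finger pad.
Only numpy, scipy, OpenCV 4.12 (cv2) and the standard library are available. Lean on these libraries where they do the work, as an engineer would, in place of code of your own. Each camera call takes 0.05 s, during which the arm holds its last target. There are 200 camera calls.

## Task

Two recipe cards stand upright in wooden stands and a spring clip stands on the worktop on its jaws. Pick the clip up by its two tails, squeeze them so that the jaws gape wide open against the spring, and bring it jaws down over the middle of the top edge of the taller card, so that the card's edge sits about 2 cm deep in the mouth with the clip in line with the card and touching it nowhere. Do not push against either card or shift the other things, and finish there, still holding the clip open in the gripper: do not let it close or let go.

Things in the scene. Friction and masses are not known exactly. Their poses are not given: they have to be found in the camera images.
- clip_centre (a point): Middle of the pale wooden spring clip, 45 mm above its foot; like a big clothes-peg standing upright. z up, y along pin and jaws, x across it: the way it opens and is squeezed (both x sides alike). Jaw bars at the bottom 60 mm long (y), 10 mm high, 21 mm over both (x) when shut. Steel pin 46 mm above the foot.
- clip_tails (a point): Grip point midway between the two tails, 75 mm above the foot, axes as clip_centre. Tails 26 mm wide (y), 4 mm thick, rise from the pin in a V to 90 mm above the foot, 50 mm over their outer faces at the top; fully squeezed they are upright, parallel, 17 mm over the outer faces, tops at 95 mm. Grip across x, fingertips above the pin (50 mm above the foot or more).
- clip_mouth (a point): Point on the clip's mid-plane at the foot of the shut jaws (45 mm below clip_centre), same axes as clip_centre. When the clip gapes the jaw ends spread to either side in x and rise about 3 to 6 mm above this point.
- clip_lever (a joint): Opening angle of each of the clip's two levers (they move alike): 0 shut (where the spring holds it), 0.35 fully open. The clear gap between the jaw bars is about 17 mm at 0.2 and 29 mm at 0.35.
- tall_edge (a point): Middle of the top edge of the taller card, 150 mm above the worktop: x is square to the card's face, y runs along the edge, z up. The white card is 3 mm thick and 90 mm wide, stiff, and stands fast in a fixed wooden foot 60 mm (x) by 100 mm (y), 22 mm high.
- low_edge (a point): Middle of the top edge of the lower card, 95 mm above the worktop, with the same axes, width, thickness and foot as the taller one. To be left alone. The two stands may be in either order.
- clip: The same clip, about 70 g; origin at clip_mouth, same axes. Its springs resist a squeeze at the tails with about 2 N a finger at first, 7 N fully open; a grip of 12 to 20 N opens it to its stop and carries it safely. Squeezing it while it still stands on the worktop does no harm.
- tall_stand: The taller card with its foot, fixed; origin under the middle of the foot, axes as tall_edge.
- low_stand: The lower card with its foot, fixed; origin under the middle of the foot.
- jar_centre (a point): Middle of a loose jar with a green lid, 52 mm across, 98 mm high, upright. To be left alone.
- snack_centre (a point): Middle of a loose wrapped snack lying flat, 46 x 93 x 17 mm. To be left alone.
- carton_centre (a point): Middle of a loose flat tea carton, 66 x 150 x 36 mm. To be left alone.
Not all that is in view belongs to the job. Leave any purple or yellow look-alike of the clip alone.

How it is judged (in metres and radians):
On the way:
1. the clip is lifted clear of the worktop (height (world z) of clip_mouth above 0.03 m and contact force between the fingers and clip above 1 N), for 0.2 s.
At the end, for the whole second after the job is handed in: Clip still gripped (over 3 N), levers over 0.22 rad open, at rest, upright and in line with the taller card within 0.2 rad; its foot point 10 to 34 mm below the card's top edge, within 15 mm of the edge's middle and 11 mm of the card's plane; clip not touching card or stand (value of joint clip_lever above 0.22 rad and z of clip_mouth in the frame of tall_edge between -0.034 and -0.01 m and x of clip_mouth in the frame of tall_edge between -0.011 and 0.011 m and y of clip_mouth in the frame of tall_edge between -0.015 and 0.015 m and angle between the y axis of clip_mouth and the y axis of tall_edge, either way round below 0.2 rad and angle between clip_mouth's own z axis and vertical below 0.2 rad and contact force between clip and tall_stand below 0.3 N and contact force between the fingers and clip above 3 N and linear speed of clip below 0.03 m/s); the arm keeps its last pose, push and grip.
It fails at once if the taller card or its stand is pushed (over 4 N) (contact force between anything else and tall_stand above 4 N).
It fails at once if the lower card or its stand is pushed (over 4 N) (contact force between anything else and low_stand above 4 N).
It fails at once if the jar, the snack or the carton is shifted by more than 30 mm (distance of any of jar_centre, snack_centre, carton_centre from where it was at the start of the episode above 0.03 m).
It also fails if it takes over 42 s, if anything falls off the work surface, if the arm or the gripper's body presses on something with over 40 N, if the wrist force passes 120 N, or if a joint passes its speed limit or range.

## Working session

There is one attempt and no reset: what is moved stays moved. The work goes in short steps, Python scripts to look and compute and a tool call to move; the robot and the scene stay as the last step left them, time stands still between calls to the robot, and variables do not carry over. Pictures are saved under pics/ and viewed, at most 10 in all, crops included, and the job is handed in when it is done.

Besides the shell and the picture viewer there is one more tool, called after "Request:" by a JSON object that holds its "api" and its "payload". drive_tool: Moves the arm, as the interface text tells. Its arguments: {"type":"object","properties":{"commands":{"type":"array"},"grip_force":{"type":"number"}},"required":["commands"]}

```bash
mkdir -p pics; ls
cat > h.py <<'E'
import numpy as np, cv2
from plant import r
def cap(n):
    c=r.capture(n); c['K']=np.array([[c['fx'],0,c['cx']],[0,c['fy'],c['cy']],[0,0,1.]]); c['D']=np.array(c['D'],float); c['T']=np.array(c['world_from_camera']); return c
def ray(c,uv):
    p=cv2.undistortPoints(np.array(uv,float).reshape(-1,1,2),c['K'],c['D']).reshape(-1,2)
    d=np.c_[p,np.ones(len(p))]@c['T'][:3,:3].T
    return c['T'][:3,3],d
def onz(c,uv,z):
    o,d=ray(c,uv); return o+d*((z-o[2])/d[:,2])[:,None]
def proj(c,P):
    W=np.linalg.inv(c['T']); return cv2.projectPoints(np.array(P,float).reshape(-1,1,3),cv2.Rodrigues(W[:3,:3])[0],W[:3,3],c['K'],c['D'])[0].reshape(-1,2)
def save(c,name): cv2.imwrite('pics/'+name+'.png',c['frame'][:,:,::-1])
E
python3 - <<'E'
from h import *
s=r.get_state(); print(s['tcp_pos'],s['eef_rot'],s['time_s'])
for n in ('top','side'):
    c=cap(n); save(c,n+'0'); print(n,c['T'].round(3).tolist(),c['fx'])
    for l in ('clip','clip_tails','tall_stand','low_stand','jar_centre','snack_centre','carton_centre'):
        for d in r.trace(l,n): print(l,round(d['score'],2),d['extent'])
E
```

```text
pics
[ 0.16536137 -0.65385675  0.19521593] [ 1.79903524e+02 -9.75648206e-03 -1.65809515e+02] 0.0
top [[0.001, -0.998, 0.067, 0.407], [-1.0, -0.001, -0.003, -0.094], [0.003, -0.067, -0.998, 1.597], [0.0, 0.0, 0.0, 1.0]] 488.64186062607774
clip 0.63 [378.2, 240.5, 398.0, 257.0]
clip 0.54 [406.7, 204.0, 422.9, 224.6]
clip 0.46 [346.8, 197.7, 360.9, 211.5]
clip 0.44 [372.5, 204.4, 390.4, 221.3]
clip_tails 0.77 [381.8, 240.3, 393.6, 258.9]
clip_tails 0.74 [342.3, 199.0, 359.7, 214.9]
clip_tails 0.62 [373.8, 202.4, 391.3, 221.6]
clip_tails 0.44 [406.3, 203.6, 423.4, 223.6]
tall_stand 0.92 [286.7, 196.8, 320.4, 223.4]
low_stand 0.79 [206.9, 181.0, 244.5, 207.4]
low_stand 0.62 [314.5, 128.3, 335.1, 147.1]
jar_centre 0.61 [315.0, 127.1, 335.5, 149.2]
snack_centre 0.67 [328.9, 227.4, 357.1, 255.3]
carton_centre 0.9 [211.3, 234.9, 261.1, 258.5]
side [[0.999, -0.027, 0.023, 0.49], [-0.035, -0.612, 0.79, -1.053], [-0.007, -0.79, -0.613, 0.859], [0.0, 0.0, 0.0, 1.0]] 429.2150462363549
clip 0.95 [284.4, 286.1, 308.0, 317.2]
clip 0.88 [294.2, 227.9, 316.4, 261.2]
clip 0.76 [283.8, 252.7, 304.7, 290.3]
clip_tails 0.92 [294.0, 229.8, 316.0, 262.6]
clip_tails 0.79 [279.1, 286.0, 307.2, 316.6]
clip_tails 0.75 [284.7, 254.9, 303.4, 290.6]
clip_tails 0.73 [235.0, 257.3, 259.9, 290.0]
tall_stand 0.7 [285.9, 178.2, 313.5, 233.1]
tall_stand 0.35 [289.0, 258.8, 303.7, 287.6]
jar_centre 0.84 [365.3, 204.4, 384.9, 239.8]
snack_centre 0.79 [251.8, 235.8, 277.1, 262.4]
carton_centre 0.65 [252.9, 162.2, 275.9, 193.5]
carton_centre 0.59 [290.2, 255.0, 305.5, 287.5]
```

Run:
```python
import cv2
t=cv2.imread('pics/top0.png');s=cv2.imread('pics/side0.png')
cv2.imwrite('pics/a.png',cv2.resize(t[110:280,190:440],None,fx=3.2,fy=3.2,interpolation=2))
cv2.imwrite('pics/b.png',cv2.resize(s[140:330,190:440],None,fx=3.1,fy=3.1,interpolation=2))
```

```text
(no output)
```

View pics/a.png

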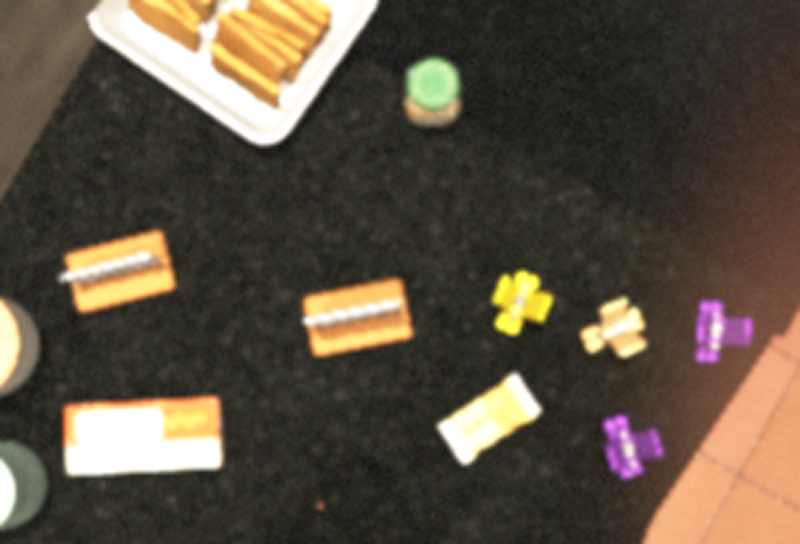

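View pics/b.png

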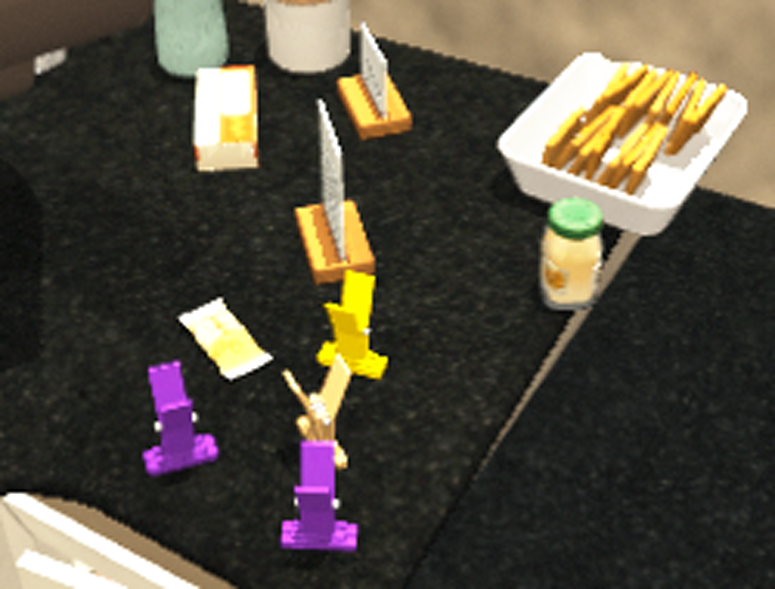

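The candidates in the top crop (crop px / 3.2 + offset) are:
- yellow at (352,204)
- pale wood at (382,213)
- purple at (415,213)
- purple at (387,249)

The pale wooden one at (382,213) fits the description. The near stand at (302,208) looks like the taller card. I'll fit both models and confirm them in a crop.

```bash
cat > fit.py <<'E'
from h import *
from scipy.optimize import minimize
from itertools import product
def box(x,y,z): return np.array(list(product(x,y,z)))
def hulls_clip(p,lever=0):
    c,s=np.cos(p[2]),np.sin(p[2]); R=np.array([[c,-s,0],[s,c,0],[0,0,1]])
    t=[box((-.0105,.0105),(-.03,.03),(0,.010)),box((-.005,.005),(-.013,.013),(.01,.05))]
    for g in (1,-1):
        t.append(np.vstack([box((g*.021,g*.025),(-.013,.013),(.089,.09)),box((g*.003,g*.007),(-.013,.013),(.046,.047))]))
    return [b@R.T+[p[0],p[1],0] for b in t]
def hulls_foot(p,h=.15):
    c,s=np.cos(p[2]),np.sin(p[2]); R=np.array([[c,-s,0],[s,c,0],[0,0,1]])
    return [b@R.T+[p[0],p[1],0] for b in (box((-.03,.03),(-.05,.05),(0,.022)),box((-.0015,.0015),(-.045,.045),(.02,h)))]
def sil(c,hs,S=4):
    m=np.zeros((400*S,640*S),np.uint8)
    for b in hs: cv2.fillConvexPoly(m,cv2.convexHull(((proj(c,b)+.5)*S).round().astype(np.int32)),1)
    return cv2.resize(m.astype(np.float32),(640,400),interpolation=cv2.INTER_AREA)
def cost(p,f,obs):
    t=0
    for c,m in obs:
        a=cv2.GaussianBlur(sil(c,f(p)),(0,0),1); b=cv2.GaussianBlur(m.astype(np.float32),(0,0),1)
        t+=((a-b)**2).sum()/max((b**2).sum(),1)
    return t
def fit(f,obs,x0,yaws):
    best=[]
    for y in yaws:
        q=minimize(cost,[*x0,y],args=(f,obs),method='Nelder-Mead',options=dict(initial_simplex=np.array([[*x0,y],[x0[0]+.01,x0[1],y],[x0[0],x0[1]+.01,y],[*x0,y+.3]]),xatol=1e-4,fatol=1e-4))
        best.append((q.fun,q.x))
    return sorted(best,key=lambda b:b[0])
def near(n,label,uv):
    ds=[d for d in r.trace(label,n)]
    f=lambda d:np.hypot((d['extent'][0]+d['extent'][2])/2-uv[0],(d['extent'][1]+d['extent'][3])/2-uv[1])
    ds=sorted(ds,key=f); return ds[0]['pixels'] if ds and f(ds[0])<9 else None
E
cat > m1.py <<'E'
from fit import *
T=cap('top'); S=cap('side')
hsv=cv2.cvtColor(T['frame'],cv2.COLOR_RGB2HSV)
mc=near('top','clip',(382,213)); ms=near('side','clip',(294,271)); mt=near('top','tall_stand',(302,210)); mts=near('side','tall_stand',(299,205)); ml=near('top','low_stand',(226,194))
for m in (mc,ms,mt,mts,ml): print(None if m is None else m.sum())
x0=onz(T,[[381,213]],.03)[0,:2]
rt=fit(hulls_clip,[(T,mc)],x0,np.arange(0,3.1,.4))
for b in rt[:4]: print('clip top',round(b[0],3),b[1].round(4))
x1=onz(T,[[303,210]],.02)[0,:2]
obs=[(T,mt)]+([(S,mts)] if mts is not None else [])
for h in (.15,.095):
    rs=fit(lambda p:hulls_foot(p,h),obs,x1,[1.3,1.5,1.8]); print('tall',h,round(rs[0][0],3),rs[0][1].round(4))
    if h==.15: best=rs[0][1]
x2=onz(T,[[226,194]],.02)[0,:2]
for h in (.15,.095):
    q=fit(lambda p:hulls_foot(p,h),[(T,ml)],x2,[1.3,1.8])[0]; print('low',h,round(q[0],3),q[1].round(4))
for n,(c,ctr) in {'t':(T,(340,212)),'s':(S,(298,240))}.items():
    o=[]
    sc=6
    u,v=(ctr[0]-65,ctr[1]-40) if n=='t' else (ctr[0]-50,ctr[1]-65)
    w,h=(130,50*2-20) if n=='t' else (100,130)
    im=cv2.resize(c['frame'][v:v+h,u:u+w,::-1],None,fx=6,fy=6,interpolation=2) if n=='t' else cv2.resize(c['frame'][v:v+h,u:u+w,::-1],None,fx=4.5,fy=4.5,interpolation=2)
    k=6 if n=='t' else 4.5
    for hs,col in ((hulls_clip(rt[0][1]),(0,0,255)),(hulls_foot(best),(255,255,0))):
        for b in hs: cv2.polylines(im,[cv2.convexHull(((proj(c,b)+.5-[u,v])*k).astype(np.int32))],True,col,1)
    o.append(im); cv2.imwrite(f'pics/fit_{n}.png',im)
a=cv2.imread('pics/fit_t.png'); print(a.shape)
E
python3 m1.py
```

```text
187
288
535
664
592
clip top 0.025 [ 0.4554 -0.295   0.4267]
clip top 0.026 [ 0.4546 -0.2951  0.4657]
clip top 0.026 [ 0.4546 -0.2956  0.4299]
clip top 0.027 [ 0.455  -0.2951  3.5918]
tall 0.15 0.067 [ 0.4676 -0.0364  3.3398]
tall 0.095 0.18 [ 0.4684 -0.0369  3.3223]
low 0.15 0.026 [0.5138 0.2041 3.4025]
low 0.095 0.01 [0.5137 0.2047 0.246 ]
(480, 780, 3)
```

View pics/fit_t.png

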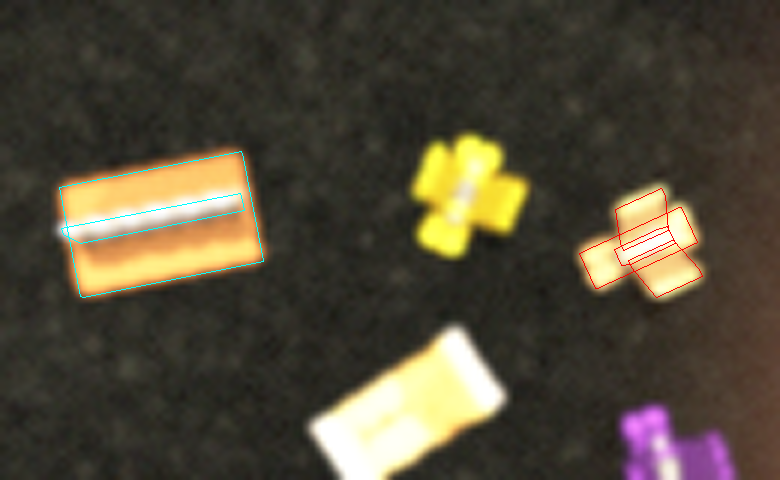

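View pics/fit_s.png

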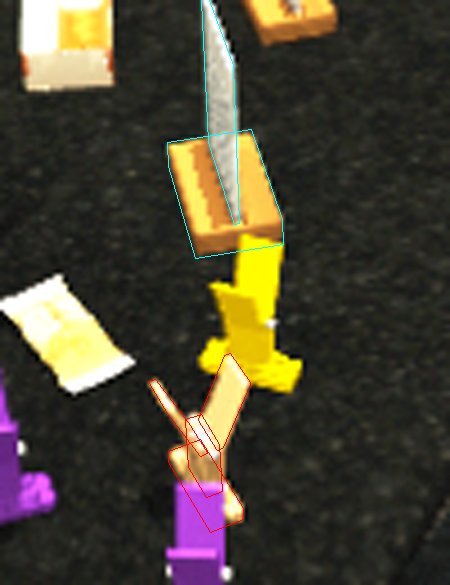

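The crop shows the pale wooden clip at top px (382,213). The model outline fits it closely, with its tails opening in the expected direction. The near stand at (302,208) matches the 150 mm card: fit cost is 0.067 at 150 mm against 0.18 at 95 mm. I'll look at the full top view once before the transit.

View pics/top0.png

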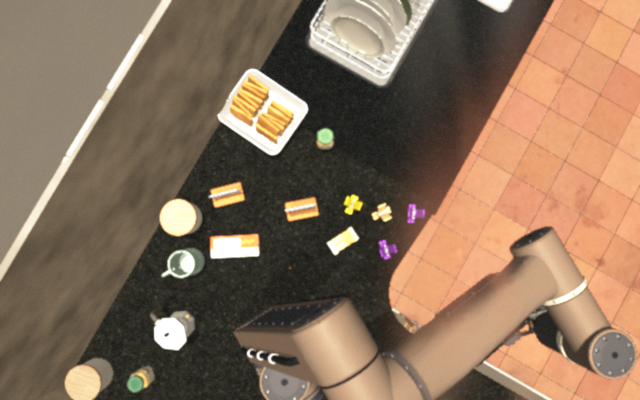

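The arm starts over the floor and the path to the clip is clear, so I'll swing to a hover above it.

Request:
{"api": "drive_tool", "payload": {"commands": [{"tx": 0, "ty": 0, "tz": 0.1, "turn": 0, "hand": 0.2}, {"tx": 0.483, "ty": 0.598, "tz": 0.1, "turn": -0.884, "hand": 0.2}, {"tx": 0.483, "ty": 0.598, "tz": 0.1, "turn": -0.884, "hand": 0.2}, {"tx": 0.483, "ty": 0.598, "tz": 0.1, "turn": -0.884, "hand": 0.2}, {"tx": 0.483, "ty": 0.598, "tz": 0.1, "turn": -0.884, "hand": 0.2}, {"tx": 0.483, "ty": 0.598, "tz": 0.1, "turn": -0.884, "hand": 0.2}, {"tx": 0.483, "ty": 0.598, "tz": 0.1, "turn": -0.884, "hand": 0.2}, {"tx": 0.483, "ty": 0.598, "tz": 0.1, "turn": -0.884, "hand": 0.2}, {"tx": 0.483, "ty": 0.598, "tz": 0.1, "turn": -0.884, "hand": 0.2}, {"tx": 0.483, "ty": 0.598, "tz": 0.1, "turn": -0.884, "hand": 0.2}]}}

```text
time_s: 2.15
tcp_pos: [0.4274, -0.3305, 0.2556]
eef_rot: [180.0, 0.0, 122.7]
contact_force: [0.4, -1.5, -0.4]
gripper_width: 0.0702
gripper_force: 0.0
```

Request:
{"api": "drive_tool", "payload": {"commands": [{"tx": 0, "ty": 0, "tz": 0, "turn": 0, "hand": 0.2}]}}

```text
time_s: 2.25
tcp_pos: [0.4294, -0.3288, 0.2555]
eef_rot: [179.9, 0.0, 122.8]
contact_force: [0.0, 0.1, 1.0]
gripper_width: 0.07
gripper_force: 0.0
```

Request:
{"api": "drive_tool", "payload": {"commands": [{"tx": 0.043, "ty": 0.056, "tz": 0, "turn": -0.091, "hand": 0.2}, {"tx": 0.043, "ty": 0.056, "tz": -0.08, "turn": -0.091, "hand": 0.2}, {"tx": 0.043, "ty": 0.056, "tz": -0.16, "turn": -0.091, "hand": 0.2}, {"tx": 0.043, "ty": 0.056, "tz": -0.2, "turn": -0.091, "hand": 0.2}, {"tx": 0.043, "ty": 0.056, "tz": -0.2, "turn": -0.091, "hand": 0.2}, {"tx": 0.043, "ty": 0.056, "tz": -0.2, "turn": -0.091, "hand": 0.2}]}}

```text
time_s: 2.85
tcp_pos: [0.4526, -0.2991, 0.136]
eef_rot: [-180.0, 0.0, 114.8]
contact_force: [1.1, -0.1, 0.9]
gripper_width: 0.0699
gripper_force: 0.0
```

Run:
```python
from fit import *
s=r.get_state(); print(s['tcp_pos'],s['eef_rot'],s['gripper_width'])
S=cap('side'); im=cv2.resize(S['frame'][190:310,230:370,::-1],None,fx=5,fy=5,interpolation=2)
for b in hulls_clip([.4552,-.295,.43]): cv2.polylines(im,[cv2.convexHull(((proj(S,b)+.5-[230,190])*5).astype(np.int32))],True,(0,0,255),1)
cv2.imwrite('pics/hover.png',im)
```

```text
[ 0.45263858 -0.29906961  0.13602108] [-1.79981747e+02  3.46842297e-02  1.14813492e+02] 0.06990540810837852
```

View pics/hover.png

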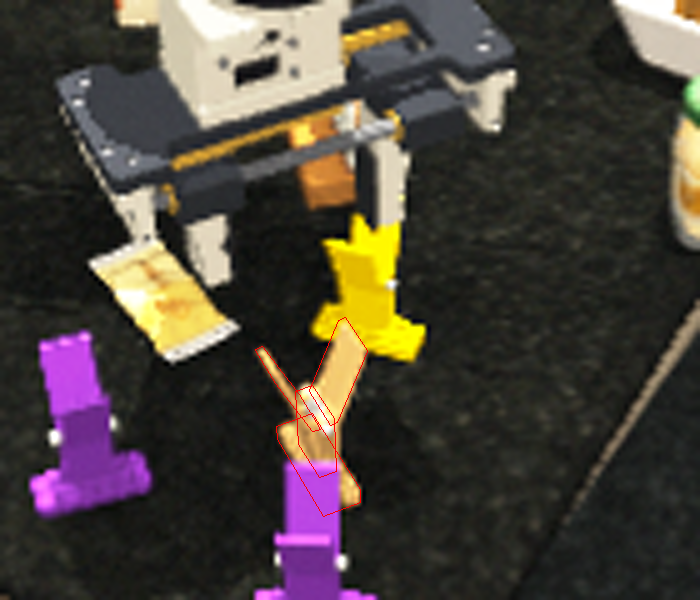

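The side view shows the fingers straddling the pale clip's tails, with the clip's outline still fitting at about (320,410). I'll correct by a few mm, descend and grip.

Request:
{"api": "drive_tool", "payload": {"commands": [{"tx": 0.004, "ty": 0.007, "tz": -0.05, "turn": 0, "hand": 0.2}, {"tx": 0.004, "ty": 0.007, "tz": -0.09, "turn": 0, "hand": 0.2}, {"tx": 0.004, "ty": 0.007, "tz": -0.13, "turn": 0, "hand": 0.2}, {"tx": 0.004, "ty": 0.007, "tz": -0.13, "turn": 0, "hand": 0.2}, {"tx": 0.004, "ty": 0.007, "tz": -0.13, "turn": 0, "hand": 0.2}, {"tx": 0.004, "ty": 0.007, "tz": -0.13, "turn": 0, "hand": 0.2}]}}

```text
time_s: 3.5
tcp_pos: [0.4563, -0.2949, 0.0594]
eef_rot: [179.9, 0.1, 114.8]
contact_force: [0.2, 0.1, 0.6]
gripper_width: 0.0703
gripper_force: 0.0
```

Request:
{"api": "drive_tool", "payload": {"commands": [{"hand": 1, "tx": 0, "ty": 0, "tz": 0, "turn": 0}, {"hand": 1, "tx": 0, "ty": 0, "tz": 0, "turn": 0}, {"hand": 1, "tx": 0, "ty": 0, "tz": 0, "turn": 0}, {"hand": 1, "tx": 0, "ty": 0, "tz": 0, "turn": 0}, {"hand": 1, "tx": 0, "ty": 0, "tz": 0, "turn": 0}, {"hand": 1, "tx": 0, "ty": 0, "tz": 0, "turn": 0}, {"hand": 1, "tx": 0, "ty": 0, "tz": 0, "turn": 0}, {"hand": 1, "tx": 0, "ty": 0, "tz": 0, "turn": 0}, {"hand": 1, "tx": 0, "ty": 0, "tz": 0, "turn": 0}, {"hand": 1, "tx": 0, "ty": 0, "tz": 0, "turn": 0}], "grip_force": 16}}

```text
time_s: 4.5
tcp_pos: [0.4557, -0.2947, 0.0582]
eef_rot: [179.9, 0.1, 114.8]
contact_force: [0.4, 1.2, 7.3]
gripper_width: 0.0165
gripper_force: 16.0
```

The grip opened it to the 17 mm stop. Now I'll lift and turn it towards the card's direction.

Request:
{"api": "drive_tool", "payload": {"commands": [{"hand": 1, "tx": 0, "ty": 0, "tz": 0.03, "turn": 0}, {"hand": 1, "tx": 0, "ty": 0, "tz": 0.08, "turn": 0}, {"hand": 1, "tx": 0, "ty": 0, "tz": 0.14, "turn": 0}, {"hand": 1, "tx": 0, "ty": 0, "tz": 0.2, "turn": -0.05}, {"hand": 1, "tx": 0, "ty": 0, "tz": 0.26, "turn": -0.1}, {"hand": 1, "tx": 0, "ty": 0, "tz": 0.33, "turn": -0.145}, {"hand": 1, "tx": 0, "ty": 0, "tz": 0.33, "turn": -0.145}, {"hand": 1, "tx": 0, "ty": 0, "tz": 0.33, "turn": -0.145}, {"hand": 1, "tx": 0, "ty": 0, "tz": 0.33, "turn": -0.145}]}}

```text
time_s: 5.4
tcp_pos: [0.454, -0.2939, 0.2539]
eef_rot: [-179.9, -0.1, 101.8]
contact_force: [-1.0, 0.3, -0.7]
gripper_width: 0.0161
gripper_force: 15.6
```

```bash
cat > m2.py <<'E'
# tall card top edge: ends from the top view on plane z=.15, plus plane fit in side view
from fit import *
import sys
s=r.get_state(); print(np.round(s['tcp_pos'],4),np.round(s['eef_rot'],1),s['gripper_width'],s['gripper_force'])
T=cap('top'); save(T,sys.argv[1]+'_t')
f=T['frame'].astype(float); g=f.min(2)   # white-ness
u=np.arange(288,320); P=[]
for x in range(290,316):
    col=g[195:225,x]; w=np.clip(col-np.percentile(col,60)-30,0,None)
    if w.max()>20: P.append((x,195+(w*np.arange(30)).sum()/w.sum()))
P=np.array(P); W=onz(T,P,.15)
print(len(P),P[:3].round(1).tolist(),P[-3:].round(1).tolist())
S=cap('side'); save(S,sys.argv[1]+'_s')
mt=near('top','tall_stand',(302,210)); mts=near('side','tall_stand',(299,205))
for o,nm in (([(T,mt)],'top'),([(S,mts)],'side'),([(T,mt),(S,mts)],'both')):
    if any(m is None for _,m in o): continue
    q=fit(hulls_foot,o,[.4676,-.0364],[.2,.15])[0]; print(nm,round(q[0],3),q[1].round(4))
E
python3 m2.py lift
```

```text
[ 0.454  -0.2939  0.2539] [-1.799e+02 -1.000e-01  1.018e+02] 0.016113816155338374 15.586853921413422
6 [[290.0, 208.8], [291.0, 208.8], [292.0, 208.8]] [[293.0, 208.6], [294.0, 208.2], [295.0, 207.9]]
```

Run:
```python
import cv2,numpy as np
a=cv2.imread('pics/lift_s.png')[110:270,220:380]; b=cv2.imread('pics/top0.png')[190:230,280:325]
a=cv2.resize(a,None,fx=3.6,fy=3.6,interpolation=2); cv2.imwrite('pics/l.png',a)
g=b.min(2)
# whiteness ridge columns
print(g[8:26,8:40:4])
```

```text
[[ 39  40  36  27  52  72  96  36]
 [ 36  34  41  56  77  98 105  42]
 [ 38  39  64  87 100 105 110  48]
 [ 51  72  95 107 109 108 108  52]
 [ 80 107 111 110 110 114 116  65]
 [114 121 110 113 113 127 162  82]
 [127 116 114 115 143 173 236  96]
 [128 113 114 157 208 227 248  91]
 [132 118 162 235 238 231 193  95]
 [139 158 243 250 216 179 119  84]
 [174 234 252 219 162 109  84  92]
 [224 249 218 154 106  80  79  91]
 [224 209 137 102  79  78  83  88]
 [163 132  91  77  82  86  90  97]
 [101  91  79  78  87  93 105 117]
 [ 90  77  81  87  98 109 127 127]
 [101  83  90 108 120 129 131 120]
 [112  91 103 131 134 131 117  93]]
```

View pics/l.png

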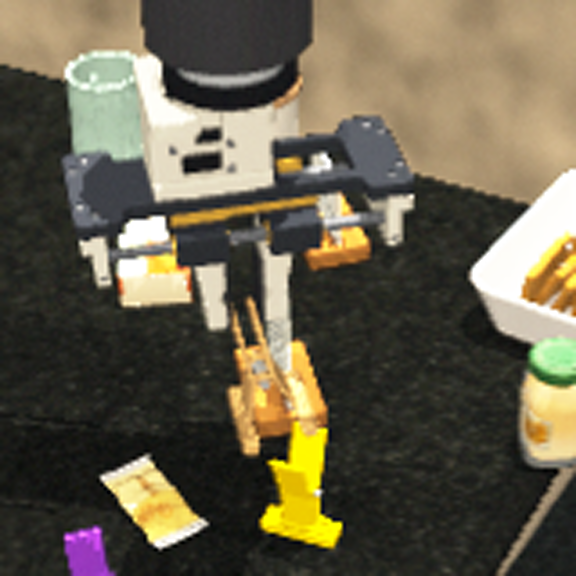

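The lifted side view shows the clip gripped between the fingers with its jaws gaping at about (270,420). Next I'll refine the card's top edge from the unobstructed first pictures.

Run:
```python
from fit import *
T=cap('top');S=cap('side')
a=cv2.imread('pics/top0.png').min(2).astype(np.float32); b=cv2.imread('pics/side0.png')
m=np.zeros((400,640),np.float32); m[195:222,284:322]=np.clip((a[195:222,284:322]-130)/110,0,1)
f=lambda p:[hulls_foot(p,.15)[1][[1,3,5,7]]]
def cst(p):
    A=cv2.GaussianBlur(sil(T,f(p),8),(0,0),.7); return ((A-m)**2).sum()/(m**2).sum()
q=min((minimize(cst,[.4676+d,-.0364,.2],method='Nelder-Mead',options=dict(initial_simplex=[[.4676+d,-.0364,.2],[.472+d,-.0364,.2],[.4676+d,-.03,.2],[.4676+d,-.0364,.25]])) for d in (-.003,0,.004)),key=lambda q:q.fun)
print('top edge',q.fun,q.x.round(4))
ys,xs=np.nonzero(m>.5); W=onz(T,np.c_[xs,ys],.15)[:,:2]; c,s=cv2.fitLine(W.astype(np.float32),2,0,.01,.01).ravel()[:2]; print('line',W.mean(0),np.degrees(np.arctan2(-c,s)))
# foot alone by orange corners, side view overlay of candidates
im=cv2.resize(b[165:240,270:330],None,fx=8,fy=8,interpolation=2)
for p,col in (([.4676,-.0364,.198],(255,255,0)),(q.x,(0,0,255))):
    cv2.polylines(im,[cv2.convexHull(((proj(S,hulls_foot(p)[1])+.5-[270,165])*8).astype(np.int32))],True,col,1)
cv2.imwrite('pics/card.png',im)
```

```text
top edge 0.3394944667816162 [ 0.468  -0.0355  0.2017]
line [ 0.46726045 -0.03471084] -168.63756
```

View pics/card.png

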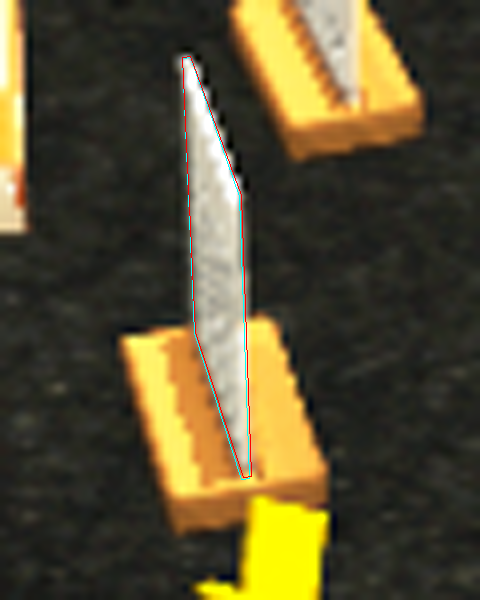

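The outlines fit the card to about a pixel: its edge is at about (0.468, -0.036) with yaw 11.4°. I'll move above it.

Request:
{"api": "drive_tool", "payload": {"commands": [{"hand": 1, "tx": 0.003, "ty": 0.06, "tz": 0, "turn": 0}, {"hand": 1, "tx": 0.007, "ty": 0.13, "tz": 0, "turn": 0}, {"hand": 1, "tx": 0.011, "ty": 0.2, "tz": 0, "turn": 0}, {"hand": 1, "tx": 0.015, "ty": 0.27, "tz": 0, "turn": 0}, {"hand": 1, "tx": 0.018, "ty": 0.34, "tz": 0, "turn": 0}, {"hand": 1, "tx": 0.021, "ty": 0.4, "tz": 0, "turn": -0.004}, {"hand": 1, "tx": 0.023, "ty": 0.43, "tz": 0, "turn": -0.004}, {"hand": 1, "tx": 0.023, "ty": 0.43, "tz": 0, "turn": -0.004}, {"hand": 1, "tx": 0.023, "ty": 0.43, "tz": 0, "turn": -0.004}, {"hand": 1, "tx": 0.023, "ty": 0.43, "tz": 0, "turn": -0.004}]}}

```text
time_s: 6.7
tcp_pos: [0.4765, -0.0835, 0.2512]
eef_rot: [179.5, -3.9, 105.0]
contact_force: [0.2, -0.6, -0.1]
gripper_width: 0.0162
gripper_force: 15.6
```

```bash
cat > ov.py <<'E'
from fit import *
import sys
s=r.get_state(); t=np.array(s['tcp_pos']); print(t.round(4),np.round(s['eef_rot'],1),s['gripper_width'])
S=cap('side'); u,v,k=250,110,5.5
im=cv2.resize(S['frame'][v:v+105,u:u+110,::-1],None,fx=k,fy=k,interpolation=2)
yaw=np.radians(s['eef_rot'][2]-90); c,q=np.cos(yaw),np.sin(yaw); R=np.array([[c,-q,0],[q,c,0],[0,0,1]])
m=t-[0,0,.058]
L=[(hulls_foot([.468,-.0358,.199])[1],(255,255,0))]
for g in (1,-1):
    L.append((box((g*.0145,g*.025),(-.03,.03),(.004,.014))@R.T+m,(0,0,255)))
    L.append((box((g*.0045,g*.0085),(-.013,.013),(.05,.095))@R.T+m,(0,255,0)))
for b,col in L: cv2.polylines(im,[cv2.convexHull(((proj(S,b)+.5-[u,v])*k).astype(np.int32))],True,col,1)
cv2.imwrite('pics/'+sys.argv[1]+'.png',im)
E
python3 ov.py above
```

```text
[ 0.4765 -0.0835  0.2512] [179.5  -3.9 105. ] 0.01616389130060337
```

View pics/above.png

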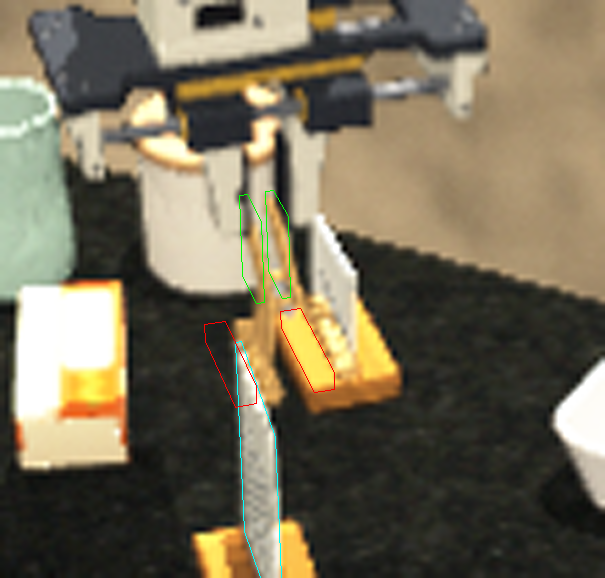

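Run:
```python
from plant import r
s=r.get_state()
for k in s: print(k,s[k])
```

```text
time_s 6.75
joints [   9.75731791    1.21879332  -14.83925592   -4.12772918  -73.84391106
 -173.60120165]
qd [-0.02761741 -0.16607554 -0.06921136  0.07808125 -0.05358213 -0.06298719]
joint_torque [ 1.26397870e-01 -3.16373634e+01  3.00856519e+01  6.84232682e+00
 -3.23818868e-02 -3.33188706e-03]
tcp_pos [ 0.47651571 -0.08351431  0.25129738]
eef_rot [179.49918172  -3.93514863 105.02769468]
contact_force [ 0.34634045 -0.12093998 -0.90751737]
moment [-0.33490874  0.0147494  -0.02755698]
gripper_force 15.607639476656914
gripper_width 0.0161523764280102
```

Joint 6 has hit its limit, so the last stretch stalled with a tilt. The clip is symmetric, so I'll back off a little and take the half-turn alternative.

Request:
{"api": "drive_tool", "payload": {"commands": [{"hand": 1, "tx": 0, "ty": -0.05, "tz": 0.02, "turn": 0.09}, {"hand": 1, "tx": 0, "ty": -0.1, "tz": 0.04, "turn": 0.18}, {"hand": 1, "tx": 0, "ty": -0.1, "tz": 0.04, "turn": 0.27}, {"hand": 1, "tx": 0, "ty": -0.1, "tz": 0.04, "turn": 0.36}, {"hand": 1, "tx": 0, "ty": -0.1, "tz": 0.04, "turn": 0.45}, {"hand": 1, "tx": 0, "ty": -0.1, "tz": 0.04, "turn": 0.54}, {"hand": 1, "tx": 0, "ty": -0.1, "tz": 0.04, "turn": 0.63}, {"hand": 1, "tx": 0, "ty": -0.1, "tz": 0.04, "turn": 0.72}, {"hand": 1, "tx": 0, "ty": -0.1, "tz": 0.04, "turn": 0.81}, {"hand": 1, "tx": 0, "ty": -0.1, "tz": 0.04, "turn": 0.9}]}}

```text
time_s: 7.75
tcp_pos: [0.4765, -0.1436, 0.2754]
eef_rot: [179.5, -4.0, -173.6]
contact_force: [0.2, -0.6, -1.2]
gripper_width: 0.0161
gripper_force: 15.6
```

Request:
{"api": "drive_tool", "payload": {"commands": [{"hand": 1, "tx": 0, "ty": 0, "tz": 0, "turn": 0.09}, {"hand": 1, "tx": 0, "ty": 0, "tz": 0, "turn": 0.18}, {"hand": 1, "tx": 0, "ty": 0, "tz": 0, "turn": 0.27}, {"hand": 1, "tx": 0, "ty": 0, "tz": 0, "turn": 0.36}, {"hand": 1, "tx": 0, "ty": 0, "tz": 0, "turn": 0.45}, {"hand": 1, "tx": 0, "ty": 0, "tz": 0, "turn": 0.54}, {"hand": 1, "tx": 0, "ty": 0, "tz": 0, "turn": 0.63}, {"hand": 1, "tx": 0, "ty": 0, "tz": 0, "turn": 0.72}, {"hand": 1, "tx": 0, "ty": 0, "tz": 0, "turn": 0.81}, {"hand": 1, "tx": 0, "ty": 0, "tz": 0, "turn": 0.9}]}}

```text
time_s: 8.75
tcp_pos: [0.4765, -0.1435, 0.2754]
eef_rot: [179.5, -4.0, -92.6]
contact_force: [-0.3, -0.7, -1.0]
gripper_width: 0.0163
gripper_force: 15.6
```

Run:
```python
from plant import r
s=r.get_state()
for k in ('joints','tcp_pos','eef_rot','qd'): print(k,s[k].round(3))
```

```text
joints [  9.244   0.758 -15.526   3.902 -75.07  -12.949]
tcp_pos [ 0.476 -0.144  0.275]
eef_rot [179.485  -3.961 -92.638]
qd [ 1.793 -4.12  -5.159  2.321  6.093 77.688]
```

Request:
{"api": "drive_tool", "payload": {"commands": [{"hand": 1, "tx": -0.015, "ty": 0.05, "tz": 0, "turn": 0.08}, {"hand": 1, "tx": -0.015, "ty": 0.11, "tz": -0.02, "turn": 0.156}, {"hand": 1, "tx": -0.015, "ty": 0.16, "tz": -0.04, "turn": 0.156}, {"hand": 1, "tx": -0.015, "ty": 0.186, "tz": -0.04, "turn": 0.156}, {"hand": 1, "tx": -0.015, "ty": 0.186, "tz": -0.04, "turn": 0.156}, {"hand": 1, "tx": -0.015, "ty": 0.186, "tz": -0.04, "turn": 0.156}, {"hand": 1, "tx": -0.015, "ty": 0.186, "tz": -0.04, "turn": 0.156}, {"hand": 1, "tx": -0.015, "ty": 0.186, "tz": -0.04, "turn": 0.156}]}}

```text
time_s: 9.55
tcp_pos: [0.4677, -0.0322, 0.2515]
eef_rot: [179.5, -3.9, -79.0]
contact_force: [-0.2, -0.6, -0.6]
gripper_width: 0.0166
gripper_force: 15.6
```

```bash
cat > ov.py <<'E'
from fit import *
import sys
from scipy.spatial.transform import Rotation as Ro
s=r.get_state(); t=np.array(s['tcp_pos']); print(t.round(4),np.round(s['eef_rot'],1),s['gripper_width'],s['joints'].round(0),s['qd'].round(1))
R=Ro.from_euler('xyz',s['eef_rot'],degrees=True).as_matrix()
m=t+.058*R[:,2]; print('mouth',m.round(4))
C=np.c_[R[:,1],-R[:,0],-R[:,2]]; C[:,1]=np.cross(C[:,2],C[:,0])
card=np.array([.468,-.0358,.15]); a=.199; X=np.array([np.cos(a),np.sin(a),0]);Y=np.array([-np.sin(a),np.cos(a),0])
print('rel x y z mm',((m-card)@X*1e3).round(1),((m-card)@Y*1e3).round(1),((m-card)[2]*1e3).round(1),'yaw',np.degrees(np.arcsin(abs(C[:,1]@X))).round(1))
S=cap('side'); u,v,k=250,110,5.5
save(S,sys.argv[1]+'_raw')
im=cv2.resize(S['frame'][v:v+105,u:u+110,::-1],None,fx=k,fy=k,interpolation=2)
L=[(hulls_foot([.468,-.0358,.199])[1],(255,255,0))]
for g in (1,-1):
    L.append((box((g*.0145,g*.025),(-.03,.03),(.004,.014))@C.T+m,(0,0,255)))
    L.append((box((g*.0045,g*.0085),(-.013,.013),(.05,.095))@C.T+m,(0,255,0)))
for b,col in L: cv2.polylines(im,[cv2.convexHull(((proj(S,b)+.5-[u,v])*k).astype(np.int32))],True,col,1)
cv2.imwrite('pics/'+sys.argv[1]+'.png',im)
E
python3 ov.py above2
```

```text
[ 0.4677 -0.0322  0.2515] [179.5  -3.9 -79. ] 0.01659926968827958 [ 24.  -2. -21.   4. -72. -14.] [ 0.1  0.1 -0.1 -0.1  0.1 -0.1]
mouth [ 0.468  -0.0362  0.1937]
rel x y z mm -0.1 -0.4 43.7 yaw 0.4
```

View pics/above2.png

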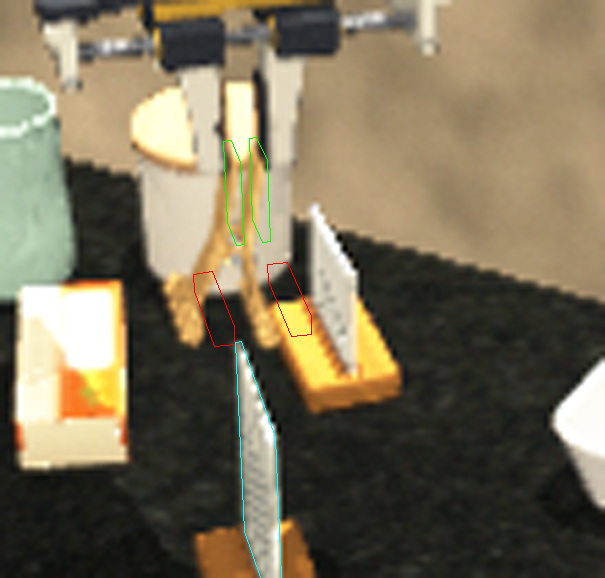

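The fingers are centred over the card, but the jaws sit left of the predicted outline: about (222,310) against (252,300). The clip is therefore tilted in the hand. I've used all the picture views, so I'll measure the tilt numerically.

```bash
cat > hand.py <<'E'
from fit import *
from scipy.spatial.transform import Rotation as Ro
def rot(b,q,g):  # lever rotation outward by q about pin z=.046, side g
    p=b-[0,0,.046]; c,s=np.cos(q),np.sin(q); x=g*p[:,0]
    return np.c_[g*(x*c-p[:,2]*s),p[:,1],x*s+p[:,2]*c]+[0,0,.046]
def clip(q):
    L=[]
    for g in (1,-1):
        L.append(rot(box((g*.0005,g*.0105),(-.03,.03),(0,.01)),q,g))
        L.append(rot(box((g*.003,g*.009),(-.013,.013),(.01,.046)),q,g))
        L.append(rot(box((g*.0045,g*.0085),(-.013,.013),(.046,.095)),q-.35,g))
    return L
def frame(s):
    R=Ro.from_euler('xyz',s['eef_rot'],degrees=True).as_matrix()
    x=R[:,1] if R[0,1]>0 else -R[:,1]; z=-R[:,2]
    return np.c_[x,np.cross(z,x),z],np.array(s['tcp_pos'])
def place(b,C,t,phi,dy,dz):  # tilt phi about clip y through the grip point (.077 above mouth)
    c,s=np.cos(phi),np.sin(phi); Q=np.array([[c,0,s],[0,1,0],[-s,0,c]])
    return ((b-[0,0,.077])@Q.T+[0,dy,.019+dz])@C.T+t
E
cat > m3.py <<'E'
from hand import *
import sys
s=r.get_state(); C,t=frame(s); S=cap('side')
ds=r.trace('clip','side'); ctr=proj(S,[t-[0,0,.03]])[0]
for d in ds: print(round(d['score'],2),d['extent'])
e=lambda d:np.hypot((d['extent'][0]+d['extent'][2])/2-ctr[0],(d['extent'][1]+d['extent'][3])/2-ctr[1])
d=min(ds,key=e); m=d['pixels'].astype(np.float32)
b=cv2.imread('pics/side0.png')[:,:,::-1].astype(int); ch=np.abs(S['frame'].astype(int)-b).max(2)>45
if e(d)<15:
    x0,y0,x1,y1=[int(v) for v in d['extent']]
    for y in range(y0-2,y1+3): print(y,x0-4,''.join('#' if m[y,x] and ch[y,x] else 'm' if m[y,x] else 'c' if ch[y,x] else '.' for x in range(x0-4,x1+6)))
tip=[proj(S,[t+C[:,0]*w-C[:,2]*0])[0] for w in (-.012,.012)]; print('tips',tip)
cut=int(max(p[1] for p in tip))+1
wt=np.zeros((400,640),np.float32); wt[cut:,:]=1
def cst(p):
    A=cv2.GaussianBlur(sil(S,[place(b,C,t,*p[:3]) for b in clip(p[3])],6),(0,0),.8); B=cv2.GaussianBlur(m,(0,0),.6)
    return ((A-B)**2*wt).sum()/(B**2*wt).sum()
res=[]
for ph in (-.2,0,.2):
    for q in (.25,.35):
        p0=np.array([ph,0,0,q]); o=minimize(cst,p0,method='Nelder-Mead',options=dict(initial_simplex=np.vstack([p0,p0+np.diag([.1,.005,.005,-.08])]))); res.append(o)
for o in sorted(res,key=lambda o:o.fun)[:3]: print(round(o.fun,3),o.x.round(4),'mouth',place(np.array([[0,0,0]]),C,t,*o.x[:3]).round(4))
E
python3 m3.py
```

```text
0.86 [280.4, 282.9, 305.7, 314.8]
0.7 [281.6, 138.8, 302.5, 170.1]
0.63 [235.4, 256.9, 261.4, 290.0]
0.6 [293.5, 228.8, 312.7, 262.8]
136 277 ........c...ccc....ccccccc.....
137 277 ........c...ccc...cccccccc.....
138 277 ........c...cccc..#mcccccc.....
139 277 .............cc..mmm.c.........
140 277 .........ccccccmmmmm#c.........
141 277 .........ccc.c#mmm###..........
142 277 .............###m###m..........
143 277 .............###m###m..........
144 277 ............####m###m..........
145 277 ............####m###m..........
146 277 ............####m###m..........
147 277 ............####m###...........
148 277 ............###mm###...........
149 277 ............###m####...........
150 277 ............###m###m...........
151 277 ...........########m...........
152 277 ...........########m...........
153 277 ..........m####m##mm...........
154 277 ..........#########............
155 277 ..........#########............
156 277 .........######mm##............
157 277 .........######mm##............
158 277 ........#####m..m##............
159 277 ......mm#####....##m...........
160 277 ....m#######.....##m...........
161 277 ...#########.....###...........
162 277 ..c########......#m#m..........
163 277 ...########......####..........
164 277 ...#######m......####..........
165 277 ...c######.......c####.........
166 277 ....######.......c####.........
167 277 ....c#####........####m........
168 277 ....c#####........c####........
169 277 .....#####.........####m.......
170 277 .....c####.........####m.......
171 277 .....cc##c.........c####.......
172 277 ......ccc......cc...####.......
tips [array([290.27272706, 149.61702986]), array([298.84373855, 148.6061263 ])]
0.046 [ 0.2053  0.0119 -0.0093  0.3659] mouth [[ 0.4503 -0.0281  0.1853]]
0.051 [ 0.2177  0.0069 -0.0069  0.3682] mouth [[ 0.4503 -0.0329  0.1882]]
0.053 [ 0.2121  0.0074 -0.0071  0.364 ] mouth [[ 0.4506 -0.0324  0.1879]]
```

The fit (cost 0.046) shows the clip fully open but tilted 0.2 rad in the fingers and slipped about 8 mm down. That is right at the limit. I'll set it down on the free spot between the two stands to straighten it, then regrip.

Request:
{"api": "drive_tool", "payload": {"commands": [{"hand": 1, "tx": -0.005, "ty": 0.06, "tz": 0, "turn": 0}, {"hand": 1, "tx": -0.01, "ty": 0.13, "tz": 0, "turn": 0}, {"hand": 1, "tx": -0.013, "ty": 0.195, "tz": 0, "turn": 0}, {"hand": 1, "tx": -0.013, "ty": 0.195, "tz": 0, "turn": 0}, {"hand": 1, "tx": -0.013, "ty": 0.195, "tz": -0.07, "turn": 0}, {"hand": 1, "tx": -0.013, "ty": 0.195, "tz": -0.14, "turn": 0}, {"hand": 1, "tx": -0.013, "ty": 0.195, "tz": -0.21, "turn": 0}, {"hand": 1, "tx": -0.013, "ty": 0.195, "tz": -0.265, "turn": 0}, {"hand": 1, "tx": -0.013, "ty": 0.195, "tz": -0.28, "turn": 0}, {"hand": 1, "tx": -0.013, "ty": 0.195, "tz": -0.28, "turn": 0}]}}

```text
time_s: 10.7
tcp_pos: [0.4595, 0.0847, 0.0828]
eef_rot: [179.3, -4.0, -78.9]
contact_force: [-0.0, -0.2, 0.5]
gripper_width: 0.0164
gripper_force: 15.7
```

Request:
{"api": "drive_tool", "payload": {"commands": [{"hand": 1, "tx": 0, "ty": 0, "tz": -0.008, "turn": 0}, {"hand": 1, "tx": 0, "ty": 0, "tz": -0.016, "turn": 0}, {"hand": 1, "tx": 0, "ty": 0, "tz": -0.016, "turn": 0}]}}

```text
time_s: 11.0
tcp_pos: [0.4602, 0.0858, 0.0743]
eef_rot: [179.5, -3.9, -78.9]
contact_force: [-0.2, 0.6, -0.7]
gripper_width: 0.0161
gripper_force: 15.7
```

```bash
python3 m3.py | tail -4; python3 -c "
from plant import r
s=r.get_state();print(s['tcp_pos'],s['contact_force'],s['gripper_width'])"
```

```text
tips [array([290.54657111, 178.3293113 ]), array([297.87377235, 177.36748716])]
0.547 [ 0.1404  0.0184 -0.0127  0.412 ] mouth [[0.4465 0.097  0.0033]]
0.58 [ 0.1714  0.0082 -0.0067  0.4223] mouth [[0.4461 0.087  0.0105]]
0.583 [ 0.1726  0.0041 -0.0033  0.4231] mouth [[0.4467 0.0832 0.0141]]
[0.46022458 0.08579645 0.07442202] [ 1.28493025 -0.28900561 -0.49024379] 0.016370313469155396
```

Request:
{"api": "drive_tool", "payload": {"commands": [{"hand": 1, "tx": 0, "ty": 0, "tz": -0.006, "turn": 0}, {"hand": 1, "tx": 0, "ty": 0, "tz": -0.012, "turn": 0}, {"hand": 1, "tx": 0, "ty": 0, "tz": -0.012, "turn": 0}]}}

```text
time_s: 11.4
tcp_pos: [0.4595, 0.0854, 0.0661]
eef_rot: [179.4, -4.0, -78.9]
contact_force: [0.1, 0.3, -1.3]
gripper_width: 0.0165
gripper_force: 15.7
```

Request:
{"api": "drive_tool", "payload": {"commands": [{"hand": 1, "tx": 0, "ty": 0, "tz": -0.006, "turn": 0}, {"hand": 1, "tx": 0, "ty": 0, "tz": -0.01, "turn": 0}, {"hand": 1, "tx": 0, "ty": 0, "tz": -0.01, "turn": 0}]}}

```text
time_s: 11.7
tcp_pos: [0.4598, 0.0855, 0.0602]
eef_rot: [179.5, -4.0, -78.9]
contact_force: [0.1, 0.2, -0.6]
gripper_width: 0.0164
gripper_force: 15.6
```

Request:
{"api": "drive_tool", "payload": {"commands": [{"hand": 1, "tx": 0, "ty": 0, "tz": -0.005, "turn": 0}, {"hand": 1, "tx": 0, "ty": 0, "tz": -0.005, "turn": 0}]}}

```text
time_s: 11.9
tcp_pos: [0.4616, 0.0857, 0.0592]
eef_rot: [179.6, -4.0, -78.8]
contact_force: [-0.3, -4.7, 14.2]
gripper_width: 0.016
gripper_force: 17.0
```

Request:
{"api": "drive_tool", "payload": {"commands": [{"hand": 1, "tx": 0, "ty": 0, "tz": -0.005, "turn": 0}, {"hand": 1, "tx": 0, "ty": 0, "tz": -0.005, "turn": 0}]}}

```text
time_s: 12.1
tcp_pos: [0.463, 0.086, 0.0575]
eef_rot: [179.8, -4.0, -78.8]
contact_force: [0.6, -5.1, 22.4]
gripper_width: 0.0164
gripper_force: 17.3
```

Request:
{"api": "drive_tool", "payload": {"commands": [{"hand": 1, "tx": 0, "ty": 0, "tz": -0.005, "turn": 0}, {"hand": 1, "tx": 0, "ty": 0, "tz": -0.005, "turn": 0}]}}

```text
time_s: 12.3
tcp_pos: [0.4636, 0.0862, 0.055]
eef_rot: [179.9, -4.0, -78.8]
contact_force: [-0.1, -4.3, 27.1]
gripper_width: 0.0173
gripper_force: 17.5
```

Contact came at 27 N. I'll ease up and open just past the tails, so the clip stands on its jaws between the fingers.

Request:
{"api": "drive_tool", "payload": {"commands": [{"hand": 1, "tx": 0, "ty": 0, "tz": 0.004, "turn": 0}, {"hand": 0.36, "tx": 0, "ty": 0, "tz": 0.004, "turn": 0}, {"hand": 0.36, "tx": 0, "ty": 0, "tz": 0.004, "turn": 0}, {"hand": 0.36, "tx": 0, "ty": 0, "tz": 0.004, "turn": 0}, {"hand": 0.33, "tx": 0, "ty": 0, "tz": 0.004, "turn": 0}, {"hand": 0.33, "tx": 0, "ty": 0, "tz": 0.004, "turn": 0}, {"hand": 0.33, "tx": 0, "ty": 0, "tz": 0.004, "turn": 0}, {"hand": 0.33, "tx": 0, "ty": 0, "tz": 0.004, "turn": 0}]}}

```text
time_s: 13.1
tcp_pos: [0.4598, 0.0856, 0.0538]
eef_rot: [179.5, -4.0, -78.9]
contact_force: [0.3, -0.1, -0.4]
gripper_width: 0.0583
gripper_force: 0.0
```

```bash
cat > m4.py <<'E'
from hand import *
s=r.get_state(); C,t=frame(s); print(t.round(4),s['gripper_width'],s['contact_force'].round(1))
for n in ('side','top'):
    S=cap(n); save(S,n+'_set'+str(int(s['time_s']*100))); ctr=proj(S,[[t[0],t[1],.04]])[0]; print(n,ctr.round(0))
    for d in r.trace('clip',n)+r.trace('clip_tails',n):
        e=d['extent']
        if np.hypot((e[0]+e[2])/2-ctr[0],(e[1]+e[3])/2-ctr[1])<20:
            print(n,round(d['score'],2),e)
            x0,y0,x1,y1=[int(v) for v in e]
            for y in range(y0-1,y1+2): print(y,x0-2,''.join('#' if v else '.' for v in d['pixels'][y,x0-2:x1+3]))
            break
    # model upright
    yaw=np.arctan2(C[1,0],C[0,0])
    for b in hulls_clip([t[0],t[1],yaw])[0:1]+hulls_clip([t[0],t[1],yaw])[2:]: p=proj(S,b); print('model',p.min(0).round(1),p.max(0).round(1))
E
python3 m4.py
```

```text
[0.4598 0.0856 0.0538] 0.05827207868714097 [ 0.3 -0.1 -0.4]
side [294. 187.]
side 0.42 [288.2, 175.1, 301.6, 201.5]
174 286 ..................
175 286 ............###...
176 286 ...........####...
177 286 ...........####...
178 286 ...........####...
179 286 ...........###....
180 286 ...........###....
181 286 ............#.....
182 286 ...#..............
183 286 ...####...........
184 286 ...#####..........
185 286 ....####..........
186 286 ....####..........
187 286 ....####..........
188 286 ....####..........
189 286 ....####..........
190 286 ....####..........
191 286 ....####..........
192 286 ...#####..........
193 286 ...#####..........
194 286 ...#####..........
195 286 ....####..........
196 286 ....####..........
197 286 ....####..........
198 286 .....###..........
199 286 .....###..........
200 286 .....###..........
201 286 ......##..........
202 286 ..................
model [290.  188.3] [299.8 202.2]
model [294.5 170.6] [302.4 187.2]
model [285.5 172.5] [294.2 187.6]
top [263. 211.]
top 0.6 [267.8, 213.0, 274.0, 217.6]
212 265 ....######..
213 265 ....######..
214 265 ....######..
215 265 .....####...
216 265 ............
217 265 ............
218 265 ............
model [254.3 206.4] [273.9 216.3]
model [255.4 201.7] [266.6 210.8]
model [258.2 211.1] [267.1 219.2]
```

The clip stands upright within about a pixel of the model. I'll regrip at 20 N with a slow close, then press lightly so both feet seat it square.

Request:
{"api": "drive_tool", "payload": {"commands": [{"hand": 0.45, "tx": 0, "ty": 0, "tz": 0.003, "turn": 0}, {"hand": 0.5, "tx": 0, "ty": 0, "tz": 0.003, "turn": 0}, {"hand": 0.55, "tx": 0, "ty": 0, "tz": 0.003, "turn": 0}, {"hand": 0.6, "tx": 0, "ty": 0, "tz": 0.003, "turn": 0}, {"hand": 0.65, "tx": 0, "ty": 0, "tz": 0.003, "turn": 0}, {"hand": 0.7, "tx": 0, "ty": 0, "tz": 0.003, "turn": 0}, {"hand": 0.75, "tx": 0, "ty": 0, "tz": 0.003, "turn": 0}, {"hand": 0.8, "tx": 0, "ty": 0, "tz": 0.003, "turn": 0}, {"hand": 1, "tx": 0, "ty": 0, "tz": 0.003, "turn": 0}, {"hand": 1, "tx": 0, "ty": 0, "tz": 0.003, "turn": 0}], "grip_force": 20}}

```text
time_s: 14.4
tcp_pos: [0.4614, 0.0863, 0.0569]
eef_rot: [179.6, -3.9, -78.8]
contact_force: [0.7, -0.7, 7.5]
gripper_width: 0.0164
gripper_force: 19.5
```

Request:
{"api": "drive_tool", "payload": {"commands": [{"hand": 1, "tx": 0, "ty": 0, "tz": -0.004, "turn": 0}, {"hand": 1, "tx": 0, "ty": 0, "tz": -0.008, "turn": 0}, {"hand": 1, "tx": 0, "ty": 0, "tz": -0.008, "turn": 0}]}}

```text
time_s: 14.7
tcp_pos: [0.4659, 0.0877, 0.0556]
eef_rot: [-179.9, -3.9, -78.7]
contact_force: [3.1, -4.4, 33.4]
gripper_width: 0.0164
gripper_force: 22.9
```

Request:
{"api": "drive_tool", "payload": {"commands": [{"hand": 1, "tx": 0, "ty": 0, "tz": 0.02, "turn": 0}, {"hand": 1, "tx": 0, "ty": 0, "tz": 0.06, "turn": 0}, {"hand": 1, "tx": 0, "ty": 0, "tz": 0.12, "turn": 0}, {"hand": 1, "tx": 0, "ty": 0, "tz": 0.19, "turn": 0}, {"hand": 1, "tx": 0, "ty": 0, "tz": 0.26, "turn": 0}, {"hand": 1, "tx": 0, "ty": 0, "tz": 0.33, "turn": 0}, {"hand": 1, "tx": 0, "ty": 0, "tz": 0.33, "turn": 0}, {"hand": 1, "tx": 0, "ty": 0, "tz": 0.33, "turn": 0}]}}

```text
time_s: 15.5
tcp_pos: [0.4599, 0.0859, 0.2495]
eef_rot: [179.6, -3.9, -78.9]
contact_force: [-0.1, 0.4, -1.1]
gripper_width: 0.0164
gripper_force: 19.0
```

```bash
python3 m3.py; python3 ov.py reg | head -3
```

```text
0.77 [238.2, 258.2, 258.2, 289.4]
0.63 [277.4, 120.4, 294.1, 146.2]
0.59 [294.5, 228.7, 313.8, 262.1]
118 273 ...........ccccc.....cc.ccc
119 273 ...........ccccc......c.ccc
120 273 ...........ccccc.#mmmcc.c..
121 273 ............cc.cm#mmm#.....
122 273 ...............mm#mm##.....
123 273 ...............mm#mm##.....
124 273 ..............mm##mm##.....
125 273 ..............########.....
126 273 .............########c.....
127 273 .............########......
128 273 .............########......
129 273 .............#######c......
130 273 ............####m###.......
131 273 ............########.......
132 273 ...........#########.......
133 273 ...........########c.......
134 273 ..........#########........
135 273 .........##########........
136 273 .........##########........
137 273 ........###########........
138 273 ....#mmm#####..m###........
139 273 ...m###mm###c...##.........
140 273 ...###mmmmm.....mm.........
141 273 ...######mm.....m#.........
142 273 ...#######.....c##c........
143 273 ...c#####c.....c###........
144 273 ....#####.......c##c.......
145 273 ....#####.......c##c.......
146 273 ....c####.......cc#c.......
147 273 .....####........c#cc......
148 273 .....c##c........cc#c......
tips [array([288.08661871, 129.82638996]), array([296.01581118, 128.9413659 ])]
0.155 [ 0.3088  0.0313 -0.0151  0.3572] mouth [[0.4313 0.1073 0.1782]]
0.215 [ 0.3606  0.0088 -0.0061  0.384 ] mouth [[0.4319 0.0853 0.19  ]]
0.249 [ 0.3982 -0.0015  0.0016  0.3089] mouth [[0.4312 0.0753 0.1995]]
[0.459  0.0853 0.2478] [179.4  -4.  -78.9] 0.01675496511124908 [ 38.  -1. -21.   3. -73. -28.] [ 0.   0.6 -0.3  0.1 -0.1 -0. ]
mouth [0.4592 0.0812 0.1899]
rel x y z mm 14.5 116.4 39.9 yaw 0.3
```

The clip is tilted again, about 0.3 rad. The opening reading tracks this: about 17 mm × cos(tilt). So it pivots on a line contact in the pads, and pressing straight down made it worse once the tool drifted in +x. With the feet planted lightly, dragging the tool in −x should bring it upright without letting go.

Request:
{"api": "drive_tool", "payload": {"commands": [{"hand": 1, "tx": 0, "ty": 0, "tz": -0.08, "turn": 0}, {"hand": 1, "tx": 0, "ty": 0, "tz": -0.16, "turn": 0}, {"hand": 1, "tx": 0, "ty": 0, "tz": -0.24, "turn": 0}, {"hand": 1, "tx": 0, "ty": 0, "tz": -0.3, "turn": 0}, {"hand": 1, "tx": 0, "ty": 0, "tz": -0.31, "turn": 0}, {"hand": 1, "tx": 0, "ty": 0, "tz": -0.31, "turn": 0}], "grip_force": 14}}

```text
time_s: 16.25
tcp_pos: [0.4591, 0.0848, 0.0621]
eef_rot: [179.3, -4.1, -78.9]
contact_force: [0.4, 0.5, 1.1]
gripper_width: 0.017
gripper_force: 13.3
```

Request:
{"api": "drive_tool", "payload": {"commands": [{"hand": 1, "tx": 0, "ty": 0, "tz": -0.005, "turn": 0}, {"hand": 1, "tx": 0, "ty": 0, "tz": -0.005, "turn": 0}]}}

```text
time_s: 16.45
tcp_pos: [0.4609, 0.0863, 0.0613]
eef_rot: [179.6, -3.9, -78.9]
contact_force: [0.0, 0.1, -0.8]
gripper_width: 0.0174
gripper_force: 13.3
```

Request:
{"api": "drive_tool", "payload": {"commands": [{"hand": 1, "tx": 0, "ty": 0, "tz": -0.003, "turn": 0}, {"hand": 1, "tx": 0, "ty": 0, "tz": -0.003, "turn": 0}]}}

```text
time_s: 16.65
tcp_pos: [0.4603, 0.0859, 0.0589]
eef_rot: [179.6, -3.9, -78.9]
contact_force: [-0.7, -0.4, -1.0]
gripper_width: 0.0176
gripper_force: 13.3
```

Request:
{"api": "drive_tool", "payload": {"commands": [{"hand": 1, "tx": 0, "ty": 0, "tz": -0.004, "turn": 0}, {"hand": 1, "tx": 0, "ty": 0, "tz": -0.004, "turn": 0}]}}

```text
time_s: 16.85
tcp_pos: [0.461, 0.0862, 0.0566]
eef_rot: [179.6, -3.9, -78.9]
contact_force: [0.6, -0.1, 5.3]
gripper_width: 0.017
gripper_force: 13.9
```

Request:
{"api": "drive_tool", "payload": {"commands": [{"hand": 1, "tx": 0, "ty": 0, "tz": -0.003, "turn": 0}, {"hand": 1, "tx": 0, "ty": 0, "tz": -0.003, "turn": 0}]}}

```text
time_s: 17.05
tcp_pos: [0.4627, 0.0867, 0.0562]
eef_rot: [179.8, -3.9, -78.8]
contact_force: [1.0, -1.0, 15.1]
gripper_width: 0.0172
gripper_force: 15.5
```

Request:
{"api": "drive_tool", "payload": {"commands": [{"hand": 1, "tx": -0.01, "ty": -0.002, "tz": 0, "turn": 0}, {"hand": 1, "tx": -0.02, "ty": -0.004, "tz": 0, "turn": 0}, {"hand": 1, "tx": -0.03, "ty": -0.006, "tz": 0, "turn": 0}, {"hand": 1, "tx": -0.03, "ty": -0.006, "tz": 0, "turn": 0}]}}

```text
time_s: 17.45
tcp_pos: [0.4425, 0.0825, 0.055]
eef_rot: [179.6, -3.9, -78.9]
contact_force: [0.6, 1.2, 5.5]
gripper_width: 0.0165
gripper_force: 13.8
```

Request:
{"api": "drive_tool", "payload": {"commands": [{"hand": 1, "tx": 0, "ty": 0, "tz": 0.04, "turn": 0}, {"hand": 1, "tx": 0, "ty": 0, "tz": 0.12, "turn": 0}, {"hand": 1, "tx": 0, "ty": 0, "tz": 0.2, "turn": 0}, {"hand": 1, "tx": 0, "ty": 0, "tz": 0.27, "turn": 0}, {"hand": 1, "tx": 0, "ty": 0, "tz": 0.328, "turn": 0}, {"hand": 1, "tx": 0.015, "ty": -0.06, "tz": 0.328, "turn": 0}, {"hand": 1, "tx": 0.03, "ty": -0.13, "tz": 0.328, "turn": 0}, {"hand": 1, "tx": 0.041, "ty": -0.191, "tz": 0.328, "turn": 0}, {"hand": 1, "tx": 0.041, "ty": -0.191, "tz": 0.328, "turn": 0}, {"hand": 1, "tx": 0.041, "ty": -0.191, "tz": 0.328, "turn": 0}]}}

```text
time_s: 18.45
tcp_pos: [0.4662, -0.0334, 0.2504]
eef_rot: [179.4, -3.9, -79.0]
contact_force: [0.1, 0.0, -0.7]
gripper_width: 0.0166
gripper_force: 13.8
```

```bash
python3 m3.py; python3 ov.py reg2 | head -3
```

```text
0.79 [232.8, 256.7, 260.3, 291.7]
0.75 [284.0, 137.9, 305.7, 172.9]
0.73 [296.8, 228.2, 314.9, 264.0]
0.67 [281.8, 286.2, 310.7, 315.5]
135 280 ....c...ccc.....ccc..cc........
136 280 ....cc...cc.....ccc.ccc........
137 280 ....cc...ccc...cccccccc........
138 280 ....cc...ccc...cccccccc........
139 280 .....c....cc....cc....c........
140 280 .....cccccc.....mcc............
141 280 ......ccc.c#...###c............
142 280 ..........c##c.##m.............
143 280 ..........###..###.............
144 280 ..........###..##m.............
145 280 ..........###..###.............
146 280 ..........###..##m.............
147 280 ..........###..##m.............
148 280 ..........###..##m.............
149 280 ..........###.c##m.............
150 280 ..........###m###m.............
151 280 ..........#######m.............
152 280 ..........#######m.............
153 280 .........c#######m.............
154 280 .........####mm##m.............
155 280 .........########m.............
156 280 ........c########m.............
157 280 ........######m###.............
158 280 ........####mmmm##.............
159 
[... 435 characters left out ...]

170 280 ....c#####.........c#m#........
171 280 .....c####.........ccmm........
172 280 .....c####..cc......cc.........
173 280 ......c#c...ccc................
174 280 .............c.................
tips [array([289.75212723, 150.19953525]), array([298.33032963, 149.19794509])]
0.106 [ 0.0779  0.0047 -0.0037  0.3464] mouth [[ 0.4596 -0.0342  0.1889]]
0.107 [ 0.0768  0.0024 -0.0025  0.3494] mouth [[ 0.4602 -0.0364  0.1902]]
0.109 [ 0.0838  0.0011 -0.0025  0.3529] mouth [[ 0.4599 -0.0377  0.1904]]
[ 0.4664 -0.0323  0.2506] [179.5  -3.9 -78.9] 0.01653320445921796 [ 24.  -2. -21.   4. -72. -14.] [ 1.  -0.1 -0.   0.   0.1 -0. ]
mouth [ 0.4666 -0.0363  0.1927]
rel x y z mm -1.5 -0.2 42.7 yaw 0.3
```

The tilt is down to about 0.08 rad, with the mouth at about (0.460, -0.036, 0.190). Next I'll shift +7 mm in x and descend in steps, watching the force.

Request:
{"api": "drive_tool", "payload": {"commands": [{"hand": 1, "tx": 0.012, "ty": 0, "tz": 0, "turn": 0}, {"hand": 1, "tx": 0.012, "ty": 0, "tz": -0.02, "turn": 0}, {"hand": 1, "tx": 0.012, "ty": 0, "tz": -0.04, "turn": 0}, {"hand": 1, "tx": 0.012, "ty": 0, "tz": -0.05, "turn": 0}, {"hand": 1, "tx": 0.012, "ty": 0, "tz": -0.05, "turn": 0}, {"hand": 1, "tx": 0.012, "ty": 0, "tz": -0.05, "turn": 0}]}}

```text
time_s: 19.2
tcp_pos: [0.4736, -0.0327, 0.2207]
eef_rot: [179.5, -4.0, -78.9]
contact_force: [0.3, -0.9, 0.1]
gripper_width: 0.0166
gripper_force: 13.8
```

```bash
python3 m3.py; python3 ov.py pre | head -3
```

```text
0.95 [234.2, 257.2, 259.7, 291.6]
0.86 [295.3, 226.6, 313.6, 262.5]
0.8 [285.9, 147.7, 308.9, 177.3]
0.8 [280.7, 283.7, 304.1, 313.9]
0.62 [253.1, 161.8, 273.6, 192.4]
145 281 ...........ccc....ccc.ccc........
146 281 ............cc....ccc.ccc........
147 281 ............cc...##cc.ccc........
148 281 .......c....cc...###c.ccc........
149 281 ............ccc.m###c.c..........
150 281 ............cc#mm###c............
151 281 ............c##mm###.............
152 281 ............###mm###.............
153 281 ............###mm##mm............
154 281 ............####m##mm............
155 281 ............####m##mm............
156 281 ............###mm##mm............
157 281 ............###mm###m............
158 281 ............###mm##mm............
159 281 ............###m###mm............
160 281 ............########m............
161 281 ............###m####m............
162 281 ...........#########m............
163 281 ...........#########m............
164 281 ..........c#########m............
165 281 ..........#########mm............
166 281 .........c########mmm............
167 281 
[... 348 characters left out ...]
c.......####m........
176 281 ......c####c..c.....###mm........
177 281 ......c####.........c###m........
178 281 .......#####.c.......###m#.......
179 281 .......c####...c.....###mm.......
tips [array([292.85310947, 159.18386168]), array([301.28564575, 158.15394667])]
0.071 [ 0.1076 -0.0072  0.003   0.3509] mouth [[ 0.4671 -0.0451  0.1669]]
0.071 [ 0.1015 -0.0053  0.0017  0.3601] mouth [[ 0.4672 -0.0432  0.1653]]
0.078 [ 9.200e-02 -2.000e-04 -9.000e-04  3.577e-01] mouth [[ 0.4669 -0.0383  0.1623]]
[ 0.4739 -0.0326  0.2212] [179.5  -3.9 -78.9] 0.01633178195505167 [ 23.   0. -23.   4. -68. -14.] [-0.1 -0.1  0.   0.   0.   0. ]
mouth [ 0.4742 -0.0366  0.1633]
rel x y z mm 5.9 -2.0 13.3 yaw 0.3
```

The mouth is at about (0.467, -0.038, 0.163), in line and centred to about 1 mm. I'll lower it over the edge.

Request:
{"api": "drive_tool", "payload": {"commands": [{"hand": 1, "tx": 0.002, "ty": 0.003, "tz": -0.01, "turn": 0}, {"hand": 1, "tx": 0.002, "ty": 0.003, "tz": -0.02, "turn": 0}, {"hand": 1, "tx": 0.002, "ty": 0.003, "tz": -0.03, "turn": 0}, {"hand": 1, "tx": 0.002, "ty": 0.003, "tz": -0.03, "turn": 0}]}}

```text
time_s: 19.75
tcp_pos: [0.4741, -0.031, 0.2016]
eef_rot: [179.4, -4.0, -78.9]
contact_force: [0.4, 0.5, -0.8]
gripper_width: 0.0165
gripper_force: 13.8
```

Request:
{"api": "drive_tool", "payload": {"commands": [{"hand": 1, "tx": 0, "ty": 0, "tz": -0.01, "turn": 0}, {"hand": 1, "tx": 0, "ty": 0, "tz": -0.02, "turn": 0}, {"hand": 1, "tx": 0, "ty": 0, "tz": -0.027, "turn": 0}, {"hand": 1, "tx": 0, "ty": 0, "tz": -0.027, "turn": 0}, {"hand": 1, "tx": 0, "ty": 0, "tz": -0.027, "turn": 0}]}}

```text
time_s: 20.25
tcp_pos: [0.4749, -0.0308, 0.1866]
eef_rot: [179.5, -4.0, -78.9]
contact_force: [0.0, 0.2, -0.0]
gripper_width: 0.0165
gripper_force: 13.8
```

```bash
python3 m3.py; python3 ov.py fin | head -3
```

```text
0.98 [282.0, 284.6, 308.3, 315.8]
0.84 [290.5, 161.2, 310.4, 188.5]
0.74 [233.9, 254.9, 258.6, 290.0]
0.56 [294.7, 229.2, 313.6, 263.5]
159 286 ........cc...cc.ccccc.........
160 286 ........ccc..ccc.ccc..........
161 286 ........ccc.cc#c..............
162 286 ........ccc.cc#c..............
163 286 ........c#c.cc#c..............
164 286 ........c#c.cc#c..............
165 286 .......cc#c.cmm...............
166 286 .......cc##..m#m..............
167 286 .......cc##.#mmm..............
168 286 .......cc##m##mm..............
169 286 .......c#######m..............
170 286 .......c#######...............
171 286 .......c#######...............
172 286 ......cc#######...............
173 286 ......c########...............
174 286 ......c########...............
175 286 ......#########...............
176 286 .....c##########..............
177 286 ..c.c#####mcc####.............
178 286 .cc#######...c###c............
179 286 cc#######cc...c###............
180 286 cc#######cc...c###............
181 286 cc######.ccc...###............
182 286 .c######..cc...c###...........
183 286 .c#####c..c....c###...........
184 286 .cc####.....c..c###c..........
185 286 ..c####.........c###..........
186 286 ..c####.........c###..........
187 286 ..c####m........c###c.........
188 286 ...c####.........####.........
189 286 ...c####.........c##c.........
190 286 ...cc###.........cccc.........
tips [array([293.74810983, 169.03494667]), array([302.02728621, 167.98804689])]
0.114 [ 0.0762  0.0036 -0.0034  0.333 ] mouth [[ 0.4687 -0.0327  0.1254]]
0.114 [ 0.0685  0.0055 -0.0033  0.3373] mouth [[ 0.4689 -0.0307  0.1253]]
0.117 [ 0.0728  0.0029 -0.0022  0.3357] mouth [[ 0.4691 -0.0333  0.1266]]
[ 0.4751 -0.0308  0.1868] [179.5  -3.9 -78.9] 0.016226428161482086 [ 24.   2. -26.   4. -63. -14.] [-0.  -0.1 -0.1 -0.1 -0.  -0. ]
mouth [ 0.4753 -0.0348  0.1289]
rel x y z mm 7.4 -0.4 -21.1 yaw 0.3
```

The mouth is centred on the edge to within about 2 mm and 21–25 mm deep. Tilt is about 0.1 rad and there is no contact force, so I'm handing in.

```bash
python3 -c "
from plant import r
print(r.close_job())"
```

```text
the job is handed in; nothing more can be done
None
```

I handed the job in with the clip held open over the taller card: mouth about 21–25 mm deep and within about 2 mm of the edge's middle, tilt about 0.1 rad, no contact force read. The verdict was not returned.

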